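# Seal the flux tin with its nested lids, then raise the outer lid alone

## Robot

A 6-joint arm with a two-finger parallel gripper is mounted at the origin on the work surface. World frame = base frame: x ahead of the robot, y to its left, z up, the work surface at z = 0. Lengths are in mm, angles in degrees, forces in N, time in s.
With the tool pointing down it reaches from about 300 to 850 mm from the base axis. Payload 4.2 kg.
Tool frame: the origin (TCP) lies between the finger pads; the fingertips stand 11 mm ahead of it and the grasp point (between the pads) lies 8 mm behind it (env.tips_ahead is the distance from the TCP to the fingertips, in mm); z points along the fingers, y is the line along which they close (so a half turn about z gives the same grasp; the last joint's range is limited). The gripper opens to 91 mm and grips with 3 to 60 N. Pads are 32 mm wide; open, the fingers measure 118 mm over their backs; the gripper's body (76 mm by 178 mm) begins 60 mm behind the grasp point.
Start: joints at [-64.916, 18.312, 89.639, -0, 72.044, -1.146], TCP at [254.141, -515.805, 224.976] pointing down, gripper open.
Joint ranges: [-177.97, 177.97], [-48.28, 115.42], [12.27, 149.76], [-77.06, 257.06], [2.81, 150.46], [-146.56, 146.56]. Speed limits (degrees/s): [147.25, 147.25, 180, 180, 180, 180].

## Interface

Orientations are given as [roll, pitch, yaw] about the fixed x, y, z axes, in that order (R = Rz(yaw) Ry(pitch) Rx(roll)).
In Python, from workcell import env, cams gives the robot as it stands.
- The arm moves only by the tool step_arm, never from a script. Its arguments are lists of equal length, an entry for each row: "linear": the shift along the tool's x, y, z in units of 30 cm (1.0 is 30 cm), a list of three; "turn": the turn about the tool's z in units of 360 degrees (1.0 is 360 degrees). In form: {"linear": [[tx, ty, tz], ...], "turn": [turn, ...]}. A call has 1 to 20 rows; each row is the pose to reach, as a shift and turn from the pose commanded when the call began, along the tool's axes at that moment, turning the shorter way round; what a row does not reach only later rows make up. A row lasts 1/8 s, in which the tool goes at most 62.5 mm and 10.7 degrees, less where a joint would pass 70% of its speed; a pose out of reach is approached as far as the arm can. A call with a number of a shift or a turn outside -1 to 1 is refused whole. A call with a gripper value outside its range is refused whole. "fingers" is the closure, from -1 (fully open) to 1 (shut), so that 0 is half open, set as the call begins (left out, the last holds). The fingers move at their own pace and stop on an object; "force" is the grip in N (left out, the last holds). Time passes only in rows, so rows that repeat a pose let the fingers close. It gives the time, the measured TCP pose, the force, the opening and the grip force at its end, in the units of the state.
- env.state(): the state, without advancing time (a new reading comes with each control period).
- cams.grab_frame(name): name is "scene" or "side" or "wrist"; returns a dict with "color" (400x640x3 uint8, blue, green, red), "fx", "fy", "cx", "cy" (pixels), "extrinsics" (4x4, takes a point from camera to world coordinates); the wrist camera has in their place "tool_from_camera" (4x4, takes a point from camera to tool coordinates, whose origin is the TCP and whose axes are the flange's). Camera axes: x right, y down, z forward; pixel columns grow to the right and rows downward; lengths in mm; the calibration is good to about 2 mm. The wrist camera is an equidistant fisheye: a pixel r from the principal point sees the ray r / f radians off the axis. A picture is of the moment at which its call begins: read the wrist's pose just before it. There is no depth.
- env.job_done(): hands the job in; it is judged then, once.
The state is a dict: "time_s": time; "qpos": joint angles; "qvel": joint speeds; "effort": joint torques, N m; "ee_pos": TCP position; "ee_rot": TCP orientation; "force": force on the tool from outside, world axes, zero at the start; "torque": the same for the moment, N m; "gripper_width": finger opening in mm; "gripper_force": force on a finger pad.
Only numpy, scipy, OpenCV 4.12 (cv2) and the standard library are available. Lean on these libraries where they do the work, as an engineer would, in place of code of your own. Each camera call takes 0.05 s, during which the arm holds its last target. There are 200 camera calls.

## Task

The two lids of the yellow brazing-flux tin are nested in one another on top of the beam offcut: lower the pair onto the tin together by the black handle, without dropping them, and press down firmly until the inner lid has snapped fully home in the mouth. Then draw off the red outer lid alone, straight up, so that the inner lid stays sealed in the tin for a desiccant canister to be laid on it, and finish still holding the outer lid level over the tin, about 10 cm above the rim. Leave the other things on the table alone.

Things in the scene. Friction and masses are not known exactly. Their poses are not given: they have to be found in the camera images.
- flux_tin: Yellow round flux tin, 92 mm across, open at the top, in a low steel holder (130 mm square plate, four short uprights) fixed to the table. Its flat rim is 100 mm above the table. Origin on the table under its axis, z up.
- tin_mouth (a point): Centre of the tin's mouth in the plane of its rim, z up. Round hole 68 mm across; the rim's outside is 92 mm. A sprung lip inside grips the inner lid's plug: pushing it in takes a push of about 10 N (fully in, the lid snaps down onto the rim); pulling it out takes more than twice what the outer lid's clip holds.
- inner_lid: Aluminium inner lid, 110 g, 25 mm tall: a plug 65 mm across, tapered to 56 mm at its bottom so that it centres itself, under a flange 78 mm across and 3 mm thick; its knob sits in the recessed top. Origin at the centre of the plug's underside, z up; 22 mm below the rim when fully home. At the start it stands on its plug on the beam, under the outer lid.
- outer_lid: Red slip-on outer lid, 150 g: a cap 102 mm across, 17 mm tall, 97 mm wide inside, with a black handle. Origin on its axis at the cap's lower edge, z up, x along the handle. Nested on the inner lid it is 11 mm above that lid's origin; with both home it is 11 mm below the tin's rim. A spring clip in it carries the inner lid by its knob and lets go at a pull of 3 to 5 N.
- lid_handle (a point): Middle of the outer lid's handle bar, where to grip: 39 mm above the outer lid's origin, same axes. The bar is straight, 64 mm long (x), 14 mm wide (y) and 12 mm thick, on a leg at either end; its underside is 16 mm above the cap's top.
- beam_stub: A short dark steel wide-flange beam offcut lying on the table, fixed: 180 mm long (x), 120 mm wide, 114 mm high; the lids stand on its upper flange. Origin at the centre of its underside.
- desiccant: A white desiccant canister, a plain upright cylinder 34 mm across and 32 mm tall; origin at the centre of its underside. It is to be left alone.
- chipping_hammer: A chipping hammer lying on the table, about 250 mm long; origin on the table at the middle of its shaft, x along the shaft towards the head. Bystander.
- spray_can: A blue spray can with a white cap, 65 mm across, 190 mm tall, upright; origin at the centre of its underside. Bystander.
- gel_jar: A green jar of nozzle gel with a black lid, 80 mm across, 75 mm tall, upright; origin at the centre of its underside. Bystander.
- firebrick: A terracotta firebrick, 230 x 114 x 64 mm, lying flat; origin at the centre of its underside, x along its length. Bystander.
- tape_measure: A yellow tape measure standing on edge, 70 x 40 x 67 mm; origin at the centre of its underside. Bystander.
- magnet_square: A red triangular magnetic welding square lying flat, about 120 mm long and 22 mm thick; origin near its middle on the table. Bystander.
Not all that is in view belongs to the job. Leave any grey or white look-alike of the outer_lid alone.

How it is judged (in metres and radians):
On the way, in this order (a step that is already met when the one before it is completed fails the run):
1. the nested lids, still together, are on the tin and the inner lid is pressed fully home (z of inner_lid in the frame of tin_mouth below -0.0205 m and horizontal distance between inner_lid and tin_mouth below 0.003 m and angle between inner_lid's own z axis and vertical below 0.05 rad and z of inner_lid in the frame of outer_lid above -0.0135 m), for 0.2 s.
2. the outer lid, in the fingers, is clear above the rim while the inner lid stays home (z of inner_lid in the frame of tin_mouth below -0.0205 m and horizontal distance between inner_lid and tin_mouth below 0.003 m and angle between inner_lid's own z axis and vertical below 0.05 rad and contact force between the fingers and outer_lid above 1 N and z of outer_lid in the frame of tin_mouth above 0.02 m), for 0.1 s.
At the end, for the whole second after the job is handed in: The inner lid is home in the tin (flange on the rim within 1.5 mm, centred within 3 mm, level), at rest and untouched; the outer lid is held still by the fingers alone, its lower edge 40 to 170 mm above the rim, within 50 mm of the tin's axis, level within 11 degrees (z of inner_lid in the frame of tin_mouth below -0.0205 m and horizontal distance between inner_lid and tin_mouth below 0.003 m and angle between inner_lid's own z axis and vertical below 0.05 rad and contact force between the fingers and outer_lid above 1 N and z of outer_lid in the frame of tin_mouth between 0.04 and 0.17 m and horizontal distance between outer_lid and tin_mouth below 0.05 m and angle between outer_lid's own z axis and vertical below 0.2 rad and contact force between each of outer_lid, the fingers and inner_lid below 0.05 N and contact force between outer_lid and flux_tin below 0.05 N and linear speed of outer_lid below 0.03 m/s and linear speed of inner_lid below 0.02 m/s); the arm keeps its last pose, push and grip.
It fails at once if the outer lid comes off the inner lid while the inner lid is not home in the tin (not (z of inner_lid in the frame of tin_mouth below -0.0205 m and horizontal distance between inner_lid and tin_mouth below 0.003 m and angle between inner_lid's own z axis and vertical below 0.05 rad) and z of inner_lid in the frame of outer_lid below -0.018 m).
It fails at once if the lids are dropped (linear speed of outer_lid above 0.35 m/s and contact force between the fingers and outer_lid below 0.02 N and distance of outer_lid from where it was at the start of the episode above 0.02 m).
It fails at once if a bystander is shifted by more than 25 mm or knocked over (distance of any of desiccant, chipping_hammer, spray_can, gel_jar, firebrick, tape_measure, magnet_square from where it was at the start of the episode above 0.025 m or angle between any of spray_can, gel_jar, desiccant, tape_measure's own z axis and vertical above 0.3 rad).
It also fails if it takes over 45 s, if anything falls off the work surface, if the arm or the gripper's body presses on something with over 40 N, if the wrist force passes 120 N, or if a joint passes its speed limit or range.

## Working session

There is one attempt and no reset: what is moved stays moved. The work goes in short steps, Python scripts to look and compute and a tool call to move; the robot and the scene stay as the last step left them, time stands still between calls to the robot, and variables do not carry over. Pictures are saved under pics/ and viewed, at most 10 in all, crops included, and the job is handed in when it is done.

Besides the shell and the picture viewer there is one more tool, called after ">>>" as a command line: name --pt "numbers of a row" for each row, then --argument value for the rest. step_arm: Moves the arm, as the interface text tells. Its arguments: {"type":"object","properties":{"linear":{"type":"array"},"turn":{"type":"array"},"fingers":{"type":"number"},"force":{"type":"number"}},"required":["linear","turn"]}

```bash
mkdir -p pics
cat > h.py <<'E'
import numpy as np, cv2
from scipy.spatial.transform import Rotation as R
from workcell import env, cams
def ray(f,u,v):
    d=np.array([(u-f["cx"])/f["fx"],(v-f["cy"])/f["fy"],1.]); E=np.array(f["extrinsics"]); return E[:3,3],E[:3,:3]@d
def onz(f,u,v,z):
    o,d=ray(f,u,v); return o+d*(z-o[2])/d[2]
def proj(f,p):
    c=np.linalg.inv(np.array(f["extrinsics"]))@np.append(p,1); return np.array([f["fx"]*c[0]/c[2]+f["cx"],f["fy"]*c[1]/c[2]+f["cy"]])
def tri(f,a,g,b):
    (o,d),(p,e)=ray(f,*a),ray(g,*b); s=np.linalg.lstsq(np.c_[d,-e],p-o,rcond=None)[0]; x,y=o+s[0]*d,p+s[1]*e; return (x+y)/2,np.linalg.norm(x-y)
def wonz(f,s,u,v,z):
    x,y=(u-f["cx"])/f["fx"],(v-f["cy"])/f["fy"]; r=np.hypot(x,y); d=np.array([np.sin(r)*x/r,np.sin(r)*y/r,np.cos(r)])
    T=np.array(f["tool_from_camera"]); Q=R.from_euler('xyz',s["ee_rot"],degrees=True).as_matrix()
    o=Q@T[:3,3]+s["ee_pos"]; d=Q@T[:3,:3]@d; return o+d*(z-o[2])/d[2]
E
python3 - <<'E'
from h import *
s=env.state(); print(s["ee_pos"],s["ee_rot"],s["time_s"],s["gripper_width"])
for n in("scene","side"):
    f=cams.grab_frame(n); cv2.imwrite(f"pics/{n}0.png",f["color"]); print(n,np.round(f["extrinsics"],2).tolist(),f["fx"],f["cx"],f["cy"])
E
```

```text
[ 253.90394943 -515.34326288  224.11249891] [-1.79895111e+02 -6.87817688e-04  2.62283820e+01] 0.0 91.2804545700359
scene [[-0.03, 0.85, -0.53, 1334.72], [1.0, 0.04, -0.01, -2.64], [0.01, -0.53, -0.85, 1332.71], [0.0, 0.0, 0.0, 1.0]] 481.2215062372158 322.7767657159999 201.21433211710445
side [[-0.98, -0.12, 0.12, 402.66], [-0.17, 0.63, -0.76, 1126.69], [0.02, -0.77, -0.64, 1097.04], [0.0, 0.0, 0.0, 1.0]] 496.8975004222045 329.355273458897 189.51233785866617
```

View pics/scene0.png

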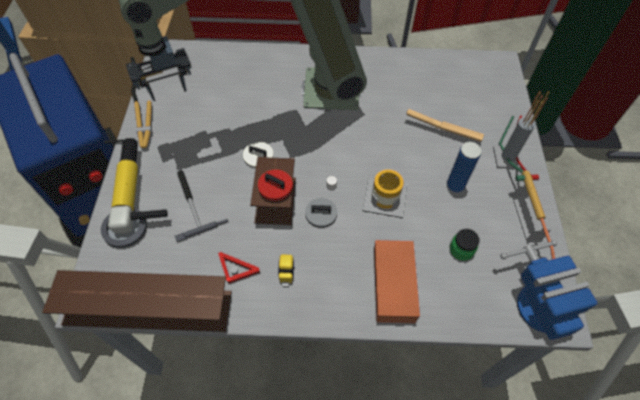

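View pics/side0.png

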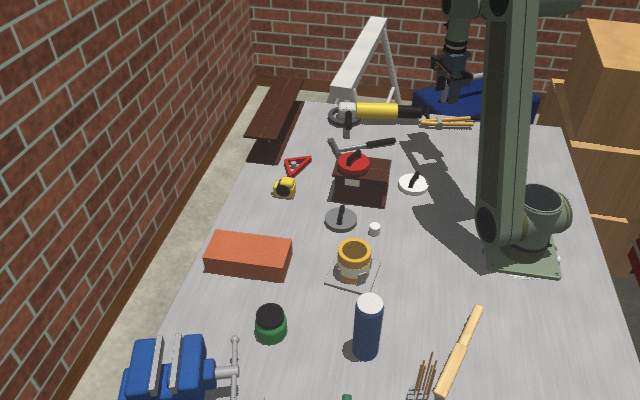

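Scene view: the candidates are the red lid on the beam (276,184), a white look-alike on the table (258,154) and a grey one on the table (321,210). I choose the red one, on the beam. The tin is at (388,185). In the side view the red lid is at (353,163) and the tin rim at (354,252).

Run:
```python
from h import *
F={}
def big(m,box):
    x0,y0,x1,y1=box; k=np.zeros_like(m); k[y0:y1,x0:x1]=m[y0:y1,x0:x1]
    c=max(cv2.findContours(k,cv2.RETR_EXTERNAL,cv2.CHAIN_APPROX_NONE)[0],key=cv2.contourArea); return c
B={"scene":((250,160,300,210),(365,160,412,215)),"side":((330,140,378,180),(330,232,380,290))}
P={}
for n in B:
    f=F[n]=cams.grab_frame(n); hsv=cv2.cvtColor(f["color"],cv2.COLOR_BGR2HSV)
    red=(((hsv[...,0]<5)|(hsv[...,0]>174))&(hsv[...,1]>170)&(hsv[...,2]>110)).astype(np.uint8)
    yel=((hsv[...,0]>14)&(hsv[...,0]<32)&(hsv[...,1]>140)&(hsv[...,2]>90)).astype(np.uint8)
    for nm,m,b in(("red",red,B[n][0]),("tin",yel,B[n][1])):
        c=big(m,b); x,y,w,h=cv2.boundingRect(c); print(n,nm,x,y,w,h,cv2.contourArea(c))
        z=142 if nm=="red" else 100
        q=np.array([onz(f,*p,z)[:2] for p in c[:,0,:].astype(float)])
        # upper half in the image = true top-edge
        k=c[:,0,1]<y+(0.5*w*0.8)
        A=np.c_[2*q[k],np.ones(k.sum())]; s=np.linalg.lstsq(A,(q[k]**2).sum(1),rcond=None)[0]
        print("  circle",np.round(s[:2],1),"r",np.sqrt(s[2]+s[0]**2+s[1]**2).round(1))
    x0,y0,x1,y1=B[n][0]
    cv2.imwrite(f"pics/c_{n}.png",cv2.resize(f["color"][y0-25:y1+15,x0-25:x1+25],None,fx=6,fy=6,interpolation=cv2.INTER_CUBIC))
    # black handle: dark within red hull
    hull=np.zeros(red.shape,np.uint8); cv2.drawContours(hull,[cv2.convexHull(big(red,B[n][0]))],-1,1,-1)
    d=((f["color"].max(2)<75)&(hull>0)).astype(np.uint8); k=np.zeros_like(d);c=big(d,B[n][0]); print("  handle",cv2.minAreaRect(c),cv2.contourArea(c))
    r=cv2.minAreaRect(c);bp=cv2.boxPoints(r); e=[np.linalg.norm(bp[1]-bp[0]),np.linalg.norm(bp[2]-bp[1])]
    a=(bp[1]-bp[0]) if e[0]>e[1] else (bp[2]-bp[1])
    g0=onz(f,*(r[0]-a/2),168);g1=onz(f,*(r[0]+a/2),168); print("  ",(g0+g1)/2,np.linalg.norm(g1-g0),np.degrees(np.arctan2(*(g1-g0)[1::-1]))%180)
```

```text
scene red 258 170 35 29 537.5
  circle [ 526.6 -159.4] r 36.9
scene tin 375 170 28 28 571.0
  circle [487.1 187.2] r 42.1
  handle ((274.6000061035156, 180.8000030517578), (20.57182502746582, 6.260990142822266), 26.56505012512207) 87.5
   [ 547.35415995 -156.7796775   168.        ] 63.99206466149374 61.95148171930199
side red 338 152 31 19 273.5
  circle [ 537.  -170.3] r 38.7
side tin 338 238 33 29 637.0
  circle [483.  185.3] r 43.2
  handle ((352.36590576171875, 158.2073211669922), (7.652514457702637, 17.179113388061523), 51.34019088745117) 74.0
   [ 535.78121579 -141.56654995  168.        ] 73.50084650188532 62.65411213814113
```

View pics/c_scene.png

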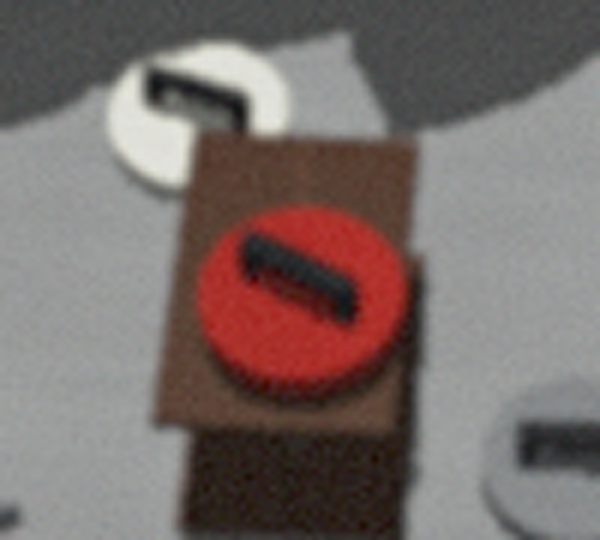

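The crop confirms the red lid on the dark beam, with its handle running from upper left to lower right; the handle estimate is about (547,-157) at 62°. I'll move above it.

>>> step_arm --pt "0.18 -0.08 -0.06" --pt "0.35 -0.16 -0.12" --pt "0.53 -0.24 -0.17" --pt "0.7 -0.32 -0.22" --pt "0.7 -0.32 -0.22" --pt "0.7 -0.32 -0.22" --turn '[-0.025,-0.05,-0.075,-0.1,-0.1,-0.1]' --fingers -1 --force 40

```text
time_s: 0.95
ee_pos: [399.8, -336.9, 290.6]
ee_rot: [-180.0, 0.0, 62.2]
force: [-0.6, -0.3, -0.6]
gripper_width: 91.7
gripper_force: 0.0
```

```bash
cat >> h.py <<'E'
def go(x,y,z,yaw=None,s=None):
    s=s or env.state(); Q=R.from_euler('xyz',s["ee_rot"],degrees=True).as_matrix()
    d=Q.T@(np.array([x,y,z])-s["ee_pos"]); print("at",np.round(s["ee_pos"],1),np.round(s["ee_rot"],2),"t",round(s["time_s"],2),"q",np.round(s["qpos"],1)); print("units",np.round(d/300,4),"turn",None if yaw is None else round(-((yaw-s["ee_rot"][2]+90)%180-90)/360,4))
E
python3 -c "
from h import *
go(545,-155,290,62)"
```

```text
at [ 399.8 -336.9  290.6] [-1.7996e+02  4.0000e-02  6.2220e+01] t 0.95 q [-41.4  11.5  89.5  -0.   79.  -13.6]
units [0.7621 0.1456 0.0016] turn 0.0006
```

>>> step_arm --pt "0.19 0.036 0" --pt "0.38 0.073 0" --pt "0.57 0.11 0" --pt "0.76 0.146 0" --pt "0.76 0.146 0" --pt "0.76 0.146 0" --turn '[0,0,0,0,0,0]'

```text
time_s: 1.7
ee_pos: [544.3, -157.0, 290.2]
ee_rot: [-179.9, 0.1, 62.1]
force: [-0.6, -0.1, 0.6]
gripper_width: 91.2
gripper_force: 0.0
```

Run:
```python
from h import *
s=env.state(); f=cams.grab_frame("wrist"); cv2.imwrite("pics/w1.png",f["color"]); print(np.round(s["ee_pos"],1),s["ee_rot"],f["fx"],f["cx"],f["cy"],np.round(f["tool_from_camera"],3).tolist())
```

```text
[ 544.3 -157.   290.2] [-1.79917095e+02  7.42042994e-02  6.21342107e+01] 309.70691628693146 321.3772392782206 202.56976771718158 [[-0.0, -0.958, -0.285, 81.243], [1.0, 0.0, -0.001, 0.111], [0.001, -0.285, 0.958, -160.323], [0.0, 0.0, 0.0, 1.0]]
```

View pics/w1.png

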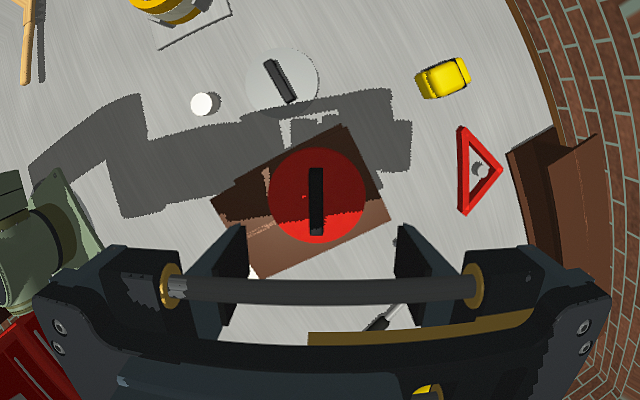

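The wrist view shows the red lid at (317,195), with its black handle spanning (317,168)-(317,235) nearly along the tool x axis. I'll measure it now.

Run:
```python
from h import *
s=env.state(); f=cams.grab_frame("wrist"); c=f["color"]; hsv=cv2.cvtColor(c,cv2.COLOR_BGR2HSV)
x0,y0,x1,y1=255,135,380,255
red=(((hsv[...,0]<6)|(hsv[...,0]>174))&(hsv[...,1]>190)&(hsv[...,2]>70)).astype(np.uint8); k=np.zeros_like(red); k[y0:y1,x0:x1]=red[y0:y1,x0:x1]
C=max(cv2.findContours(k,0,cv2.CHAIN_APPROX_NONE)[0],key=cv2.contourArea); H=cv2.convexHull(C)
q=np.array([wonz(f,s,*p,142)[:2] for p in H[:,0].astype(float)]); A=np.c_[2*q,np.ones(len(q))]; z=np.linalg.lstsq(A,(q**2).sum(1),rcond=None)[0]
print("cap",z[:2],np.sqrt(z[2]+z[0]**2+z[1]**2))
m=np.zeros_like(red); cv2.drawContours(m,[H],-1,1,-1); d=((c.max(2)<60)&(m>0)).astype(np.uint8)
C=max(cv2.findContours(d,0,cv2.CHAIN_APPROX_NONE)[0],key=cv2.contourArea); print(cv2.boundingRect(C))
q=np.array([wonz(f,s,*p,170)[:2] for p in C[:,0].astype(float)]).astype(np.float32); r=cv2.minAreaRect(q); bp=cv2.boxPoints(r); print("handle",r,[np.degrees(np.arctan2(*(bp[i+1]-bp[i])[::-1]))%180 for i in (0,1)])
```

```text
cap [ 536.86223643 -158.44123733] 51.132928208754244
(308, 167, 15, 68)
handle ((537.9292602539062, -155.60865783691406), (66.24323272705078, 13.057697296142578), 62.115177154541016) [np.float32(152.11508), np.float32(62.115166)]
```

```bash
python3 -c "
from h import *
go(537.2,-157.5,157,62.1)"
```

```text
at [ 544.1 -157.3  290.7] [-1.7997e+02  4.0000e-02  6.2070e+01] t 1.8 q [-17.3  15.6  84.   -0.   80.4  10.7]
units [-0.011  -0.0198  0.4457] turn -0.0001
```

>>> step_arm --pt "-0.011 -0.02 0.1" --pt "-0.011 -0.02 0.2" --pt "-0.011 -0.02 0.3" --pt "-0.011 -0.02 0.38" --pt "-0.011 -0.02 0.42" --pt "-0.011 -0.02 0.445" --pt "-0.011 -0.02 0.445" --pt "-0.011 -0.02 0.445" --turn '[0,0,0,0,0,0,0,0]'

```text
time_s: 2.8
ee_pos: [538.8, -155.9, 158.3]
ee_rot: [179.9, -0.0, 62.2]
force: [0.0, -0.5, -0.2]
gripper_width: 91.3
gripper_force: 0.0
```

>>> step_arm --pt "0 0 0" --pt "0 0 0" --pt "0 0 0" --pt "0 0 0" --pt "0 0 0" --pt "0 0 0" --pt "0 0 0" --pt "0 0 0" --turn '[0,0,0,0,0,0,0,0]' --fingers 1 --force 60

```text
time_s: 3.8
ee_pos: [538.3, -155.7, 157.4]
ee_rot: [180.0, 0.0, 62.2]
force: [1.9, -0.3, 0.9]
gripper_width: 14.4
gripper_force: 2.1
```

>>> step_arm --pt "0 0 0" --pt "0 0 0" --pt "0 0 0" --pt "0 0 0" --turn '[0,0,0,0]'

```text
time_s: 4.3
ee_pos: [538.3, -155.7, 157.4]
ee_rot: [180.0, 0.0, 62.2]
force: [-0.0, 0.0, -0.4]
gripper_width: 13.2
gripper_force: 60.0
```

>>> step_arm --pt "0 0 -0.005" --pt "0 0 -0.012" --pt "0 0 -0.022" --pt "0 0 -0.036" --pt "0 0 -0.055" --pt "0 0 -0.08" --pt "0 0 -0.105" --pt "0 0 -0.13" --pt "0 0 -0.15" --pt "0 0 -0.165" --pt "0 0 -0.175" --pt "0 0 -0.18" --pt "0 0 -0.18" --turn '[0,0,0,0,0,0,0,0,0,0,0,0,0]'

```text
time_s: 5.92
ee_pos: [538.2, -155.7, 211.4]
ee_rot: [-180.0, 0.0, 62.2]
force: [-0.2, 0.7, -2.0]
gripper_width: 13.7
gripper_force: 60.0
```

Run:
```python
from h import *
print(env.state()["force"]); go(485,186,211)
f=cams.grab_frame("side"); cv2.imwrite("pics/s1.png",cv2.resize(f["color"][100:300,260:460],None,fx=3,fy=3,interpolation=cv2.INTER_CUBIC))
```

```text
[-0.21244385  0.74891666 -1.97819881]
at [ 538.2 -155.7  211.4] [-180.      0.     62.23] t 5.92 q [-17.3  17.5  92.9  -0.   69.7  10.5]
units [ 0.9251 -0.6875  0.0013] turn None
```

View pics/s1.png

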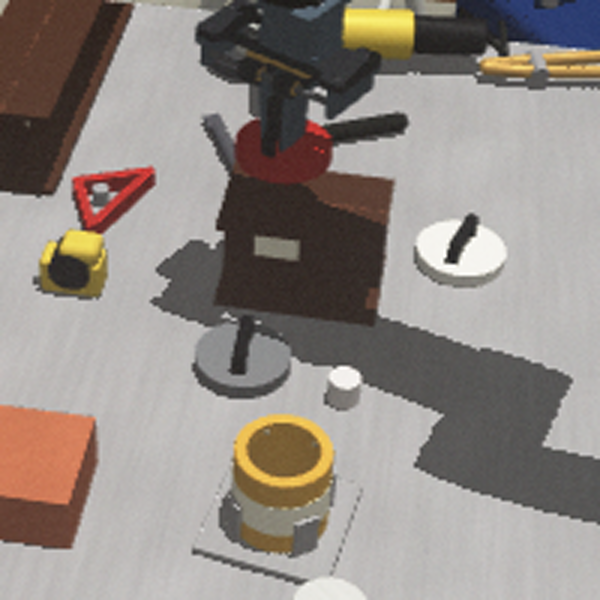

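The side crop shows the red lid in the gripper at (283,150), clear of the beam with nothing left on it, and the tin's open mouth at (283,450). Next I'll move to a standoff beside the tin for a closer measurement.

>>> step_arm --pt "0.01 -0.012 0" --pt "0.035 -0.043 0" --pt "0.08 -0.098 0" --pt "0.13 -0.16 0" --pt "0.19 -0.233 0" --pt "0.25 -0.307 0" --pt "0.31 -0.381 0" --pt "0.37 -0.455 0" --pt "0.43 -0.528 0" --pt "0.48 -0.59 0" --pt "0.52 -0.639 0" --pt "0.545 -0.67 0" --pt "0.56 -0.688 0" --pt "0.56 -0.688 0" --pt "0.56 -0.688 0" --pt "0.56 -0.688 0" --turn '[0,0,0,0,0,0,0,0,0,0,0,0,0,0,0,0]'

```text
time_s: 7.98
ee_pos: [434.1, 88.7, 211.4]
ee_rot: [180.0, 0.0, 62.2]
force: [-0.2, -1.0, -2.5]
gripper_width: 13.9
gripper_force: 60.0
```

Run:
```python
from h import *
s=env.state(); f=cams.grab_frame("wrist"); c=f["color"]; cv2.imwrite("pics/w2.png",c); hsv=cv2.cvtColor(c,cv2.COLOR_BGR2HSV)
m=((hsv[...,0]>14)&(hsv[...,0]<32)&(hsv[...,1]>120)&(hsv[...,2]>60)).astype(np.uint8); m[:, :200]=0; m[:,450:]=0; m[200:]=0
for C in sorted(cv2.findContours(m,cv2.RETR_CCOMP,cv2.CHAIN_APPROX_NONE)[0],key=cv2.contourArea)[::-1][:3]:
    H=cv2.convexHull(C)[:,0].astype(float); q=np.array([wonz(f,s,*p,100)[:2] for p in H]); z=np.linalg.lstsq(np.c_[2*q,np.ones(len(q))],(q**2).sum(1),rcond=None)[0]
    print(cv2.boundingRect(C),z[:2],np.sqrt(z[2]+z[0]**2+z[1]**2))
print(s["force"],s["ee_pos"])
f=cams.grab_frame("scene"); print("can",onz(f,471,150,190))
```

```text
(268, 30, 104, 101) [484.25322905 187.89628327] 45.227348506911994
(332, 45, 8, 7) [509.818433   206.00123079] 3.126315639280938
(283, 61, 7, 8) [465.22037778 213.23108203] 3.064394747798753
[-0.22651128 -0.97500604 -2.50059695] [434.09309819  88.7429782  211.37174819]
can [425.30719026 425.73710695 190.        ]
```

View pics/w2.png

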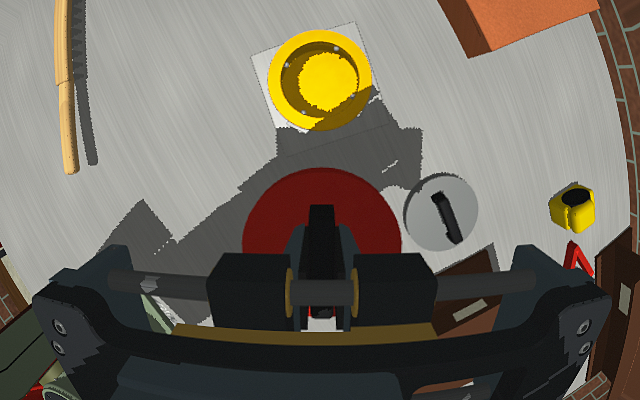

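The wrist view shows the tin at (320,80), measured at (484.3,187.9) with a radius of 45 mm, which matches 46. The held lid's front arc peaks at (322,168). From that arc I can get the lid's offset along the handle in the grip.

Run:
```python
from h import *
s=env.state(); f=cams.grab_frame("wrist"); c=f["color"]; hsv=cv2.cvtColor(c,cv2.COLOR_BGR2HSV)
m=(((hsv[...,0]<6)|(hsv[...,0]>174))&(hsv[...,1]>150)&(hsv[...,2]>50)).astype(np.uint8)
Q=R.from_euler('xyz',s["ee_rot"],degrees=True).as_matrix(); zt=s["ee_pos"][2]-15.4; zb=zt-17
T=lambda p:Q.T@(p-s["ee_pos"])
for z in(zt,zb):
    P=[]
    for u in range(285,360):
        v=np.flatnonzero(m[140:240,u])[0]+140-.5; P.append(T(wonz(f,s,u,v,z))[:2])
    P=np.array(P); print("z",round(z,1),"centre x", np.median(P[:,0]-np.sqrt(51**2-P[:,1]**2)))
for v in(225,235):
    r=np.flatnonzero(m[v,230:415])+230; print(v,r[0],r[-1],T(wonz(f,s,r[0]-.5,v,zt)),T(wonz(f,s,r[-1]+.5,v,zt)))
print(np.round(cv2.cvtColor(c,cv2.COLOR_BGR2HSV)[160:176,322].tolist()).tolist())
```

```text
z 196.0 centre x -0.9905857094091743
z 179.0 centre x -3.8986090868545986
225 246 397 [ 14.44901064 -47.03606041  15.39725413] [14.47684453 47.03221769 15.39646201]
235 243 399 [  7.69698822 -49.57585837  15.39874234] [ 7.74138188 48.91526589 15.39790966]
[[30, 3, 80], [45, 6, 80], [40, 10, 80], [30, 13, 81], [23, 12, 82], [60, 6, 84], [8, 35, 80], [3, 134, 80], [2, 230, 81], [2, 206, 84], [2, 210, 80], [3, 217, 81], [2, 212, 88], [1, 214, 93], [2, 211, 93], [2, 212, 94]]
```

```bash
python3 -c "
from h import *
go(486.2,191.5,160)"
```

```text
at [434.   88.9 211.4] [1.800e+02 1.000e-02 6.219e+01] t 8.12 q [ 10.1   7.  106.9  -0.   66.1  37.9]
units [ 0.3838 -0.0058  0.1712] turn None
```

>>> step_arm --pt "0.01 0 0" --pt "0.035 -0.001 0" --pt "0.08 -0.001 0" --pt "0.14 -0.002 0" --pt "0.2 -0.003 0" --pt "0.26 -0.004 0" --pt "0.31 -0.005 0" --pt "0.35 -0.006 0" --pt "0.373 -0.006 0" --pt "0.384 -0.006 0.01" --pt "0.384 -0.006 0.03" --pt "0.384 -0.006 0.06" --pt "0.384 -0.006 0.09" --pt "0.384 -0.006 0.12" --pt "0.384 -0.006 0.145" --pt "0.384 -0.006 0.163" --pt "0.384 -0.006 0.17" --pt "0.384 -0.006 0.17" --pt "0.384 -0.006 0.17" --turn '[0,0,0,0,0,0,0,0,0,0,0,0,0,0,0,0,0,0,0]'

```text
time_s: 10.5
ee_pos: [486.2, 192.0, 160.7]
ee_rot: [180.0, -0.0, 62.2]
force: [0.8, -0.5, -1.5]
gripper_width: 13.5
gripper_force: 60.0
```

Run:
```python
from h import *
s=env.state(); print(s["ee_pos"],s["force"])
a=[]
for n,(x,y,w,h) in {"scene":(330,110,120,130),"side":(295,190,120,130)}.items():
    f=cams.grab_frame(n); a.append(cv2.resize(f["color"][y:y+h,x:x+w],(390,422),interpolation=cv2.INTER_CUBIC))
cv2.imwrite("pics/two.png",np.hstack(a))
```

```text
[486.19419813 192.01227158 160.72294281] [ 0.81580076 -0.46673851 -1.48965194]
```

View pics/two.png

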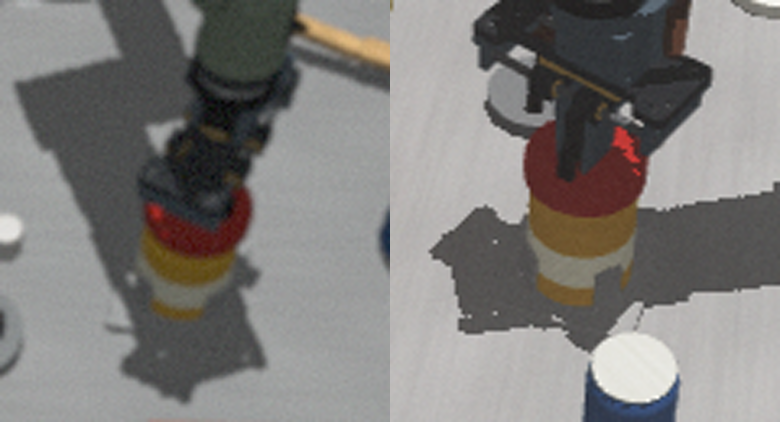

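Both views show the red lid centred just above the yellow tin. Descending slowly, watching the forces.

>>> step_arm --pt "0 0 0.01" --pt "0 0 0.02" --pt "0 0 0.03" --pt "0 0 0.04" --pt "0 0 0.05" --pt "0 0 0.06" --pt "0 0 0.07" --pt "0 0 0.08" --pt "0 0 0.08" --turn '[0,0,0,0,0,0,0,0,0]'

```text
time_s: 11.72
ee_pos: [485.8, 191.8, 136.1]
ee_rot: [-180.0, 0.0, 62.2]
force: [0.1, -0.2, -2.3]
gripper_width: 13.5
gripper_force: 60.0
```

>>> step_arm --pt "0 0 0.006" --pt "0 0 0.012" --pt "0 0 0.018" --pt "0 0 0.024" --pt "0 0 0.024" --turn '[0,0,0,0,0]'

```text
time_s: 12.35
ee_pos: [486.0, 191.5, 129.3]
ee_rot: [180.0, 0.0, 62.2]
force: [0.1, -3.0, -1.9]
gripper_width: 13.7
gripper_force: 60.0
```

>>> step_arm --pt "-0.003 0.0015 0" --pt "-0.003 0.0015 0.005" --pt "-0.003 0.0015 0.01" --pt "-0.003 0.0015 0.013" --pt "-0.003 0.0015 0.013" --turn '[0,0,0,0,0]'

```text
time_s: 12.98
ee_pos: [485.8, 191.2, 124.9]
ee_rot: [-180.0, -0.0, 62.2]
force: [1.2, 0.9, -2.8]
gripper_width: 13.4
gripper_force: 60.0
```

>>> step_arm --pt "0 0 0.004" --pt "0 0 0.008" --pt "0 0 0.012" --pt "0 0 0.016" --pt "0 0 0.016" --pt "0 0 0.016" --turn '[0,0,0,0,0,0]'

```text
time_s: 13.72
ee_pos: [485.6, 190.9, 121.4]
ee_rot: [-180.0, 0.0, 62.2]
force: [-3.2, -0.1, 5.6]
gripper_width: 13.6
gripper_force: 60.0
```

>>> step_arm --pt "0 0 0.004" --pt "0 0 0.008" --pt "0 0 0.008" --pt "0 0 0.008" --turn '[0,0,0,0]'

```text
time_s: 14.22
ee_pos: [485.7, 190.9, 121.3]
ee_rot: [180.0, -0.0, 62.2]
force: [-7.9, -2.1, 20.1]
gripper_width: 13.4
gripper_force: 60.0
```

>>> step_arm --pt "-0.001 -0.002 0.003" --pt "-0.0015 -0.003 0.006" --pt "-0.0015 -0.003 0.006" --pt "-0.0015 -0.003 0.006" --turn '[0,0,0,0]'

```text
time_s: 14.72
ee_pos: [485.7, 190.9, 121.3]
ee_rot: [179.8, -0.1, 62.2]
force: [-8.5, -4.2, 29.3]
gripper_width: 13.8
gripper_force: 60.0
```

It stands firm at about 30 N at the expected height of 121.4, so the inner lid is home. I'll unload and check.

>>> step_arm --pt "0 0 -0.008" --pt "0 0 -0.014" --pt "0 0 -0.019" --pt "0 0 -0.019" --turn '[0,0,0,0]'

```text
time_s: 15.22
ee_pos: [485.2, 191.0, 121.5]
ee_rot: [180.0, 0.0, 62.2]
force: [1.0, -0.2, -1.9]
gripper_width: 13.3
gripper_force: 60.0
```

Unloaded, with no side force. Now I'll draw it off straight up to about 10 cm above the rim (TCP z about 232, a lift of 111 mm).

>>> step_arm --pt "0 0 -0.004" --pt "0 0 -0.008" --pt "0 0 -0.012" --pt "0 0 -0.018" --pt "0 0 -0.026" --pt "0 0 -0.038" --pt "0 0 -0.055" --pt "0 0 -0.08" --pt "0 0 -0.115" --pt "0 0 -0.155" --pt "0 0 -0.2" --pt "0 0 -0.245" --pt "0 0 -0.285" --pt "0 0 -0.32" --pt "0 0 -0.345" --pt "0 0 -0.36" --pt "0 0 -0.37" --pt "0 0 -0.37" --pt "0 0 -0.37" --pt "0 0 -0.37" --turn '[0,0,0,0,0,0,0,0,0,0,0,0,0,0,0,0,0,0,0,0]'

```text
time_s: 17.73
ee_pos: [484.8, 190.9, 232.8]
ee_rot: [-180.0, 0.0, 62.2]
force: [-0.2, -0.2, -1.5]
gripper_width: 13.8
gripper_force: 60.0
```

Run:
```python
from h import *
s=env.state(); print(s["ee_pos"],s["force"])
a=[]
for n,(x,y,w,h) in {"scene":(330,110,120,130),"side":(295,170,120,130)}.items():
    f=cams.grab_frame(n); a.append(cv2.resize(f["color"][y:y+h,x:x+w],(390,422),interpolation=cv2.INTER_CUBIC))
cv2.imwrite("pics/end.png",np.hstack(a))
```

```text
[484.79939661 190.88236704 232.77052151] [-0.21381036 -0.22311821 -1.5410749 ]
```

View pics/end.png

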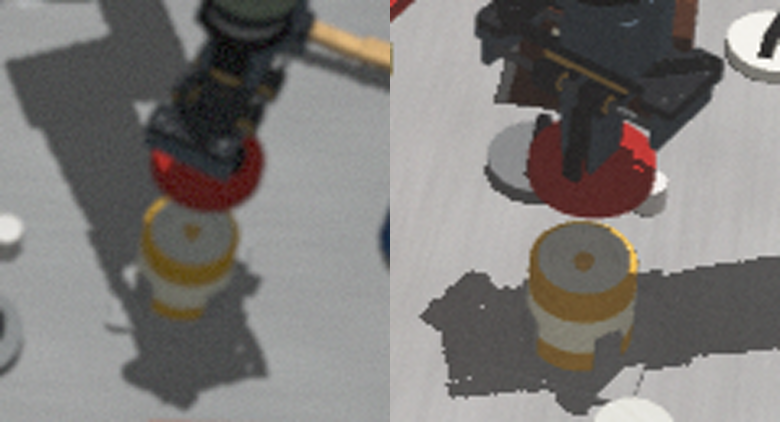

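The grey inner lid sits flat in the tin mouth at (190,230) and (583,260). The red lid is held level above it, and the measured load of 1.5 N matches its 150 g. I'm handing the job in.

```bash
python3 -c "
from workcell import env
print(env.job_done())"
```

```text
the job is handed in; nothing more can be done
None
```

The job is handed in (no verdict came back): the inner lid was pressed home at about 30 N and stayed in the tin, and the gripper is holding the red outer lid level about 10 cm above the rim.

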